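Close the service hatch of the model plinth

TASK

Close the service opening of the model's display plinth with the grey hatch that has the red grip: the hatch is longer than the opening, so tilt it, pass one end under the wide lip and lower the other end until it lies flat on the ledges inside, and let go. Leave the smaller hatch with the blue grip where it is.

Things in the scene. Friction and masses are not known exactly. Their poses are not given: they have to be found in the camera images.
- hatch_grip (a point): Grey hatch panel, loose, flat on the table: 140 mm long (its x), 84 wide (y), 6 thick, about 120 g; an upright red grip rib in the middle of its top, 60 mm long (x), 14 thick (y), rises 50 mm above the panel. The point is in the rib over the panel's centre, 44 mm above the panel's underside, 12 mm below the rib's top: pinch it here across its 14 mm. Symmetric under a half turn.
- plinth: Fixed open plywood box with a white rim, 176 mm long (its x), 118 wide (y), 52 high. Origin on the table under its centre, z up; its -x end, with the lip, faces roughly the robot. Cavity 156 x 98 mm, centred; ledges 18 mm wide run round inside, tops at z = 24 mm. A closed hatch lies on them near the middle, long side along x, one end under the lip, underside at z = 24 mm.
- plinth_lip (a point): Middle of the free inner edge, on the underside, of the plinth's white lip: at x = -48 mm, z = 46 mm of the plinth. The lip is 6 mm thick and overhangs the ledges and cavity by 30 mm, from x = -78 to -48 mm over the full width. The free opening runs on from this edge to x = +78 mm: 126 mm long, 98 mm wide. Axes as the plinth's.
- spare_grip (a point): The wrong, smaller one. Grey hatch panel, loose, flat on the table: 105 mm long (its x), 60 wide (y), 6 thick, 120 g; an upright blue grip rib in the middle of its top, 60 mm long (x), 14 thick (y), rises 50 mm above the panel. The point is in the rib over the panel's centre, 44 mm above the panel's underside, 12 mm below the rib's top: pinch it here across its 14 mm. Symmetric under a half turn.
Things that resemble listed ones, but are neither listed nor needed, are in the scene too. What is shaped like the part that bears hatch_grip but purple is not meant.

How it is judged (in metres and radians):
At the end, for the whole second after the job is handed in: The red-gripped hatch lies on the plinth's ledges: centred within 15 mm in x and y, grip point 63 to 73 mm above the table, level within 0.08 rad, long side along the plinth's within 0.2 rad; the blue-gripped hatch is within 30 mm of its start (x of hatch_grip in the frame of plinth between -0.015 and 0.015 m and y of hatch_grip in the frame of plinth between -0.015 and 0.015 m and z of hatch_grip in the frame of plinth between 0.063 and 0.073 m and angle between hatch_grip's own z axis and vertical below 0.08 rad and angle between the x axis of hatch_grip and the x axis of plinth, either way round below 0.2 rad and distance of spare_grip from where it was at the start of the episode below 0.03 m); the robot touches nothing.
It also fails if it takes over 40 s, if anything falls off the work surface, if the arm or the gripper's body presses on something with over 40 N, if the wrist force passes 120 N, or if a joint passes its speed limit or range.

ROBOT

A 6-joint arm with a two-finger parallel gripper is mounted at the origin on a cart in front of the work surface, level with it; the furniture and walls round the work are solid. World frame = base frame: x ahead of the robot, y to its left, z up, the work surface at z = 0. Lengths are in mm, angles in rad, forces in N, time in s.
With the tool pointing down it reaches from about 400 to 925 mm from the base axis. Payload 12.5 kg.
Tool frame: the origin (TCP) lies midway between the tips of the shut fingers; the grasp point (between the pads) lies 19 mm behind it; z points along the fingers, y is the direction in which the jaws open and shut (so a half turn about z gives the same grasp; the last joint's range is limited). The gripper opens to 95 mm and grips with 3 to 60 N. Pads are 20 mm wide; open, the fingers measure 119 mm over their backs; the gripper's body (75 mm by 180 mm) begins 59 mm behind the grasp point.
Start: joints at [-1.309, 0.491, 1.559, -0, 1.092, -0.106], TCP at [224.751, -583.21, 214.661] pointing down, gripper open.
Joint ranges: [-3.1, 3.1], [-0.84, 2.19], [0.05, 2.79], [-1.13, 4.28], [0.06, 2.93], [-2.69, 2.69]. Speed limits (rad/s): [2.22, 2.22, 2.79, 3.14, 3.14, 3.14].

INTERFACE

Orientations are given as a unit quaternion [x, y, z, w].
In Python, from cell import monitor, eyes, order gives the robot as it stands. The module is installed in compiled form; this text tells all that it offers.
- The arm moves only by the shell command python3 -m pendant 'ROWS' [OPENING]. ROWS is JSON, a list of rows, each a list of 4 numbers: the shift along the tool's x, y, z in m, then the turn about the tool's z in rad. In form: [[x, y, z, yaw], ...]. A call has 1 to 10 rows; each row is the pose to reach, as a shift and turn from the pose commanded when the call began, along the tool's axes at that moment; what a row does not reach only later rows make up. A row lasts 1/12 s, in which the tool goes at most 41.7 mm and 7.16 degrees, less where a joint would pass 70% of its speed; a pose out of reach is approached as far as the arm can. A call with a gripper value outside its range is refused whole. OPENING is the closure, from 0 (fully open) to 1 (shut), set as the call begins (- or left out, the last holds). The fingers move at their own pace and stop on an object; the grip force is fixed at half the most. Time passes only in rows, so rows that repeat a pose let the fingers close. It gives the time, the measured TCP pose, the force and the opening at its end, in the units of the state.
- monitor.observe(): the state, without advancing time (a new reading comes with each control period).
- eyes.get_image(name): name is "side" or "top" or "wrist"; returns the picture (480x640x3 uint8, red, green, blue); there is no depth.
- eyes.get_calibration(name): a dict with "fx", "fy", "cx", "cy" (pixels), "T" (4x4, takes a point from camera to world coordinates); the wrist camera has in their place "mount" (4x4, takes a point from camera to tool coordinates, whose origin is the TCP and whose axes are the flange's). Camera axes: x right, y down, z forward; pixel columns grow to the right and rows downward; lengths in mm; the calibration is good to about 2 mm. A picture is of the moment at which its call begins: read the wrist's pose just before it. get_calibration takes no time and is no camera call.
- order.hand_in(): hands the job in, once; it reports no verdict.
The state is a dict: "time_s": time; "joints": joint angles; "qvel": joint speeds; "tau": joint torques, N m; "position": TCP position; "tool_rot": TCP orientation; "force": force on the tool from outside, world axes, zero at the start; "torque": the same for the moment, N m; "width": finger opening in mm.
Only numpy, scipy, OpenCV 4.12 (cv2) and the standard library are available. Lean on these libraries where they do the work, as an engineer would, in place of code of your own. Each camera call takes 0.05 s, during which the arm holds its last target. There are 200 camera calls.

## Working session

There is one attempt and no reset: what is moved stays moved. The work goes in short steps, Python scripts to look and compute and a shell command to move; the robot and the scene stay as the last step left them, time stands still between calls to the robot, and variables do not carry over. Pictures are saved under pics/ and viewed, about 8 in all and at most 12, crops included, and the job is handed in when it is done.

```bash
mkdir -p pics; cat > h.py <<'E'
import numpy as np, cv2
from scipy.spatial.transform import Rotation as R
from cell import monitor, eyes, order
def cam(name):
    st=monitor.observe(); im=eyes.get_image(name); c=eyes.get_calibration(name)
    if 'T' in c: T=np.array(c['T'])
    else:
        T=np.eye(4); T[:3,:3]=R.from_quat(st['tool_rot']).as_matrix(); T[:3,3]=st['position']; T=T@np.array(c['mount'])
    return im,c,T
def ray(c,T,u,v,z):
    d=T[:3,:3]@np.array([(u-c['cx'])/c['fx'],(v-c['cy'])/c['fy'],1]); o=T[:3,3]
    return o+d*(z-o[2])/d[2]
def proj(c,T,p):
    q=np.linalg.inv(T)@np.append(p,1); return c['fx']*q[0]/q[2]+c['cx'],c['fy']*q[1]/q[2]+c['cy']
def save(im,n): cv2.imwrite('pics/'+n,cv2.cvtColor(im,cv2.COLOR_RGB2BGR))
E
python3 - <<'E'
from h import *
s=monitor.observe(); print(s)
for n in('top','side'):
    im,c,T=cam(n); save(im,n+'0.png'); np.save(n+'0.npy',im); print(n,c)
E
```

```text
{'time_s': 0.0, 'joints': array([-1.30860918e+00,  4.91561124e-01,  1.55946560e+00, -1.58103402e-05,
        1.09168653e+00, -1.05609267e-01]), 'qvel': array([ 0.00047989,  0.00172228,  0.00047329, -0.00087265,  0.00019385,
        0.00087193]), 'tau': array([ 1.43725885e-05, -6.12644434e+01, -2.58184969e+01,  6.92049810e-02,
        4.82442684e-02, -1.64815433e-04]), 'position': array([ 224.67242894, -582.95484884,  214.05521453]), 'tool_rot': array([ 9.83137503e-01,  1.82866989e-01, -5.08119259e-05, -5.58033513e-04]), 'force': array([0.16299722, 0.05994777, 0.98548844]), 'torque': array([ 0.01235854, -0.03568374, -0.07526231]), 'width': 94.81684293098812}
top {'fx': 486.9437574018428, 'fy': 486.9437574018428, 'cx': 318.93643482321477, 'cy': 237.37692462621078, 'T': array([[-2.07980123e-02, -9.96127624e-01,  8.54236505e-02,
         4.20895955e+02],
       [-9.99783539e-01,  2.06737078e-02, -2.33962073e-03,
        -7.84039690e+01],
       [ 5.64537246e-04, -8.54538191e-02, -9.96341972e-01,
         1.07973502e+03],
       [ 0.00000000e+00,  0.00000000e+00,  0.00000000e+00,
         1.00000000e+00]])}
side {'fx': 606.1073711167527, 'fy': 606.1073711167527, 'cx': 326.1414283331994, 'cy': 249.53006560963297, 'T': array([[-9.22095172e-01, -1.79468735e-01,  3.42828627e-01,
         4.01142675e+01],
       [-3.86877299e-01,  4.46224525e-01, -8.06975606e-01,
         1.07226760e+03],
       [-8.15165036e-03, -8.76740923e-01, -4.80893860e-01,
         7.44387256e+02],
       [ 0.00000000e+00,  0.00000000e+00,  0.00000000e+00,
         1.00000000e+00]])}
```

View pics/top0.png

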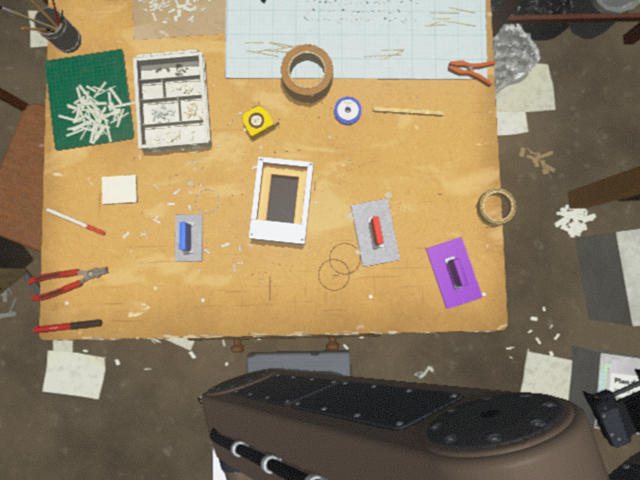

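View pics/side0.png

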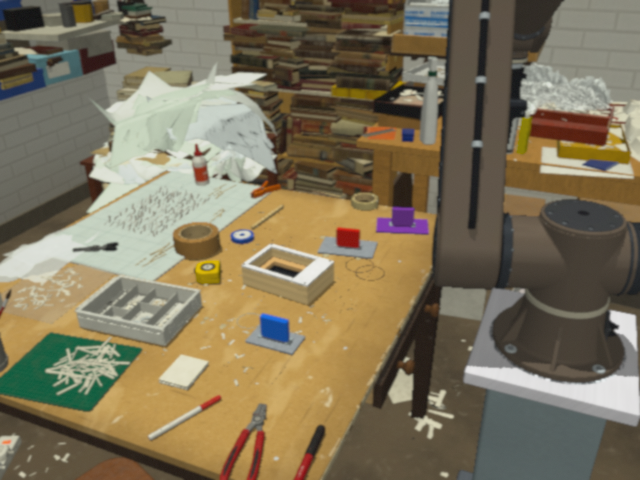

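Seen so far (2 pictures): in the top view the red-gripped grey hatch is at (377,232), the blue-gripped smaller one at (185,237), and a purple look-alike at (453,271). The plinth is at (281,201), with its wide white lip at the bottom, about (278,232). The grey panel with the red rib fits the description. Next I measure it and confirm in an enlarged crop.

```bash
cat > meas.py <<'E'
from h import *
im=np.load('top0.npy'); c=eyes.get_calibration('top'); T=np.array(c['T'])
h=cv2.cvtColor(im,cv2.COLOR_RGB2HSV)
def rect(mask,z,name,roi):
    m=np.zeros_like(mask); x0,y0,x1,y1=roi; m[y0:y1,x0:x1]=mask[y0:y1,x0:x1]
    cs,_=cv2.findContours(m,cv2.RETR_EXTERNAL,cv2.CHAIN_APPROX_NONE); k=max(cs,key=cv2.contourArea)
    P=np.array([ray(c,T,u,v,z)[:2] for u,v in k[:,0]],np.float32)
    r=cv2.minAreaRect(P); b=cv2.boxPoints(r)
    e=b[1]-b[0] if np.linalg.norm(b[1]-b[0])>np.linalg.norm(b[2]-b[1]) else b[2]-b[1]
    e=e*np.sign(e[0]); print(name,'ctr',np.round(r[0],1),'size',np.round(r[1],1),'ang',round(float(np.arctan2(e[1],e[0])),4))
    return k
H,S,V=[h[...,i].astype(int) for i in range(3)]
red=(((H<8)|(H>172))&(S>150)).astype(np.uint8)*255
grey=((S<50)&(V>90)&(V<215)).astype(np.uint8)*255
white=((S<60)&(V>195)).astype(np.uint8)*255
blue=((H>100)&(H<125)&(S>120)).astype(np.uint8)*255
roi=(340,190,410,275)
grey_h=cv2.morphologyEx(grey|red,cv2.MORPH_OPEN,np.ones((5,5),np.uint8))
out=im.copy()
for a in [rect(red,56,'rib',roi),rect(grey_h,6,'panel',roi),rect(white|0,52,'plinth',(235,145,325,255)),rect(blue,56,'blue',(170,205,215,270))]:
    cv2.drawContours(out,[a],-1,(0,255,0),1)
save(cv2.resize(out[140:310,160:420],None,fx=3,fy=3,interpolation=cv2.INTER_NEAREST),'crop1.png')
E
python3 meas.py
```

```text
rib ctr [ 522.  -203.8] size [56.1 12.5] ang 0.1663
panel ctr [ 522.5 -204.8] size [138.9  83.9] ang 0.1642
plinth ctr [593.    3.4] size [129.1 176.8] ang -0.1257
blue ctr [518.7 207. ] size [57.4 10.6] ang 0.0027
```

View pics/crop1.png

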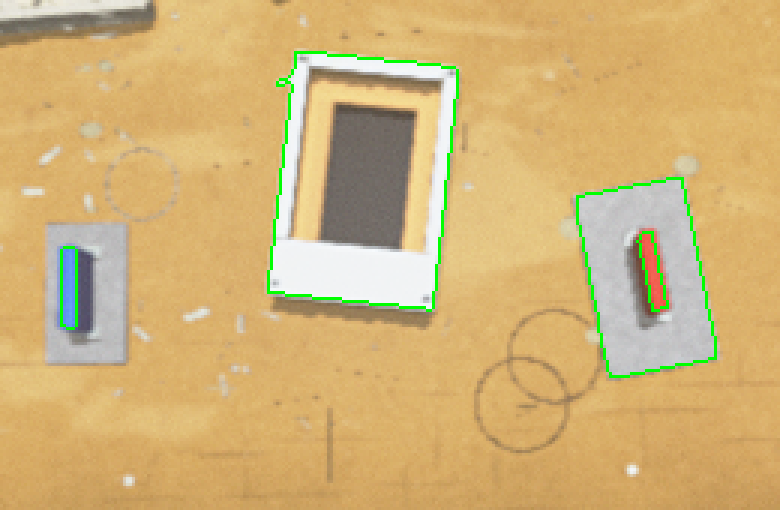

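Picture 3: the crop confirms the red rib at the centre of the 140x84 grey panel, which is the one meant. A wood speck disturbs the plinth contour, so I clean that up and plan the approach.

```bash
cat >> h.py <<'E'
def go(x,y,z,yaw):
    s=monitor.observe(); M=R.from_quat(s['tool_rot']).as_matrix(); d=M.T@(np.array([x,y,z])-s['position'])
    y0=np.arctan2(M[1,0],M[0,0]); dy=(yaw-y0+np.pi/2)%np.pi-np.pi/2
    print('row',np.round(d/1000,4),'yaw',round(-dy,4),'yaw now',round(y0,4))
E
cat >> meas.py <<'E'
w=cv2.morphologyEx(white,cv2.MORPH_OPEN,np.ones((3,3),np.uint8)); rect(w,52,'plinth2',(262,150,325,252))
w=cv2.morphologyEx(white,cv2.MORPH_OPEN,np.ones((4,4),np.uint8)); rect(w,52,'plinth3',(235,145,325,255))
go(522,-204,140,.165)
E
python3 meas.py
```

```text
rib ctr [ 522.  -203.8] size [56.1 12.5] ang 0.1663
panel ctr [ 522.5 -204.8] size [138.9  83.9] ang 0.1642
plinth ctr [593.    3.4] size [129.1 176.8] ang -0.1257
blue ctr [518.7 207. ] size [57.4 10.6] ang 0.0027
plinth2 ctr [591.7  -6.2] size [110.2 176.7] ang -0.122
plinth3 ctr [590.2  -3.4] size [119.7 176.7] ang -0.1259
row [ 0.4137 -0.2466  0.0744] yaw 0.2028 yaw now 0.3678
```

```bash
python3 -m pendant '[[0.1,-0.06,0.0,0.05],[0.2,-0.12,0.0,0.1],[0.3,-0.18,0.03,0.2],[0.414,-0.247,0.074,0.203],[0.414,-0.247,0.074,0.203],[0.414,-0.247,0.074,0.203],[0.414,-0.247,0.074,0.203],[0.414,-0.247,0.074,0.203],[0.414,-0.247,0.074,0.203],[0.414,-0.247,0.074,0.203]]' 0
python3 -m pendant '[[0,0,0,0],[0,0,0,0]]'
python3 - <<'E'
from h import *
go(522,-204,140,.165)
im,c,T=cam('wrist'); np.save('w1.npy',im); save(im,'w1.png')
print(proj(c,T,[522,-204,56]),monitor.observe()['position'])
E
```

```text
time_s: 0.93
position: [479.2, -257.9, 153.9]
tool_rot: [0.997, 0.082, -0.0, -0.0]
force: [0.4, -1.1, -0.1]
width: 95.1
time_s: 1.1
position: [479.2, -257.9, 153.8]
tool_rot: [0.996, 0.084, -0.0, -0.0]
force: [0.0, -0.6, -0.1]
width: 95.0
row [ 0.0513 -0.0459  0.0138] yaw 0.0036 yaw now 0.1686
(np.float64(243.4160363275368), np.float64(164.70639958945077)) [ 478.55400447 -259.17645591  154.13160535]
```

View pics/w1.png

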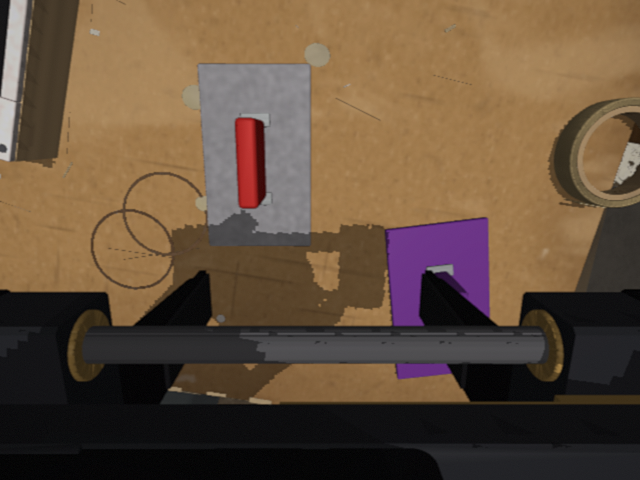

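Picture 4 (wrist): the red rib spans (236-266, 117-208), its panel corners are near (199,64), (310,64) and (310,244), and the purple one is at right, clear of the approach. I refine with the panel corners (z=6) and compute the next move.

```bash
python3 - <<'E'
from h import *
im=np.load('w1.npy'); c=eyes.get_calibration('wrist'); s=monitor.observe()
T=np.eye(4); T[:3,:3]=R.from_quat(s['tool_rot']).as_matrix(); T[:3,3]=s['position']; T=T@np.array(c['mount'])
P=np.array([ray(c,T,u,v,6) for u,v in [(199,64),(310,64),(311,244),(208,243)]]); print(P.round(1),P.mean(0).round(1))
h=cv2.cvtColor(im,cv2.COLOR_RGB2HSV); m=(((h[...,0]<8)|(h[...,0]>172))&(h[...,1]>150)).astype(np.uint8)
v,u=np.nonzero(m[100:220,200:290]); u+=200;v+=100
print('red rows',v.min(),v.max(),'cols',u.min(),u.max())
for vv in(125,160,200): print(vv,[ (int(uu),im[vv,uu].tolist()) for uu in range(232,272,4)])
go(522,-204,110,.165)
E
```

```text
[[ 583.9 -156.1    6. ]
 [ 597.4 -236.9    6. ]
 [ 461.6 -259.9    6. ]
 [ 448.5 -176.1    6. ]] [ 522.8 -207.2    6. ]
red rows 118 207 cols 235 264
125 [(232, [134, 133, 136]), (236, [128, 22, 21]), (240, [173, 43, 40]), (244, [182, 50, 47]), (248, [190, 55, 52]), (252, [169, 46, 43]), (256, [67, 13, 10]), (260, [61, 11, 11]), (264, [107, 103, 103]), (268, [137, 137, 138])]
160 [(232, [132, 130, 132]), (236, [123, 86, 87]), (240, [172, 42, 39]), (244, [180, 47, 45]), (248, [186, 52, 49]), (252, [182, 51, 47]), (256, [101, 19, 18]), (260, [61, 12, 11]), (264, [66, 39, 39]), (268, [131, 129, 131])]
200 [(232, [135, 133, 135]), (236, [134, 134, 136]), (240, [154, 31, 29]), (244, [175, 44, 40]), (248, [178, 45, 42]), (252, [181, 48, 45]), (256, [141, 30, 29]), (260, [60, 9, 8]), (264, [145, 146, 146]), (268, [151, 153, 152])]
row [ 0.052  -0.0472  0.0441] yaw 0.0017 yaw now 0.1667
```

```bash
python3 -m pendant '[[0.026,-0.023,0.0,0.0],[0.052,-0.0455,0.01,0.002],[0.052,-0.0455,0.03,0.002],[0.052,-0.0455,0.06,0.002],[0.052,-0.0455,0.09,0.002],[0.052,-0.0455,0.11,0.002],[0.052,-0.0455,0.124,0.002],[0.052,-0.0455,0.129,0.002],[0.052,-0.0455,0.129,0.002],[0.052,-0.0455,0.129,0.002]]' 0
python3 -m pendant '[[0,0,0,0],[0,0,0,0],[0,0,0,0],[0,0,0,0],[0,0,0,0],[0,0,0,0],[0,0,0,0],[0,0,0,0]]' 1
python3 - <<'E'
from h import *
go(522,-206,25,.165); print(monitor.observe())
E
```

```text
time_s: 1.98
position: [522.2, -207.3, 26.0]
tool_rot: [0.997, 0.081, 0.0, 0.0]
force: [-0.1, -0.8, -0.2]
width: 95.2
time_s: 2.65
position: [522.2, -206.3, 25.4]
tool_rot: [0.997, 0.081, 0.0, 0.0]
force: [-0.4, 1.6, 0.3]
width: 47.2
row [-0.0002 -0.0003  0.0004] yaw -0.0021 yaw now 0.1629
{'time_s': 2.65, 'joints': array([-4.93794665e-01,  6.60243243e-01,  1.87800750e+00, -1.45167035e-04,
        6.03261655e-01,  9.14229019e-01]), 'qvel': array([-0.00116569, -0.00065489, -0.00102144,  0.00011273, -0.00040175,
       -0.00145191]), 'tau': array([ 2.83165529e-03, -6.10112715e+01, -1.48902476e+01,  4.45576943e-02,
       -4.23557719e-02, -1.09857767e-04]), 'position': array([ 522.23242737, -206.28830115,   25.42358906]), 'tool_rot': array([9.96685099e-01, 8.13560761e-02, 1.12683558e-05, 5.63836137e-05]), 'force': array([-0.38332428,  1.60674897,  0.30300114]), 'torque': array([ 0.04825579, -0.0036773 ,  0.05364979]), 'width': 47.24659429459162}
```

```bash
python3 -m pendant '[[0,0,0,0],[0,0,0,0],[0,0,0,0],[0,0,0,0],[0,0,0,0],[0,0,0,0],[0,0,0,0],[0,0,0,0]]' 1
python3 -m pendant '[[0,0,-0.01,0],[0,0,-0.03,0],[0,0,-0.06,0],[0,0,-0.09,0],[0,0,-0.11,0],[0,0,-0.115,0],[0,0,-0.115,0]]'
python3 - <<'E'
from h import *
go(454,14,120,-.125); print(monitor.observe()['force'])
E
```

```text
time_s: 3.32
position: [522.1, -206.3, 25.4]
tool_rot: [0.997, 0.081, -0.0, -0.0]
force: [-0.6, 0.6, 0.5]
width: 14.1
time_s: 3.9
position: [522.6, -206.6, 142.1]
tool_rot: [0.997, 0.081, 0.001, 0.001]
force: [-0.2, -0.3, -0.3]
width: 13.6
row [-0.032  -0.2288  0.0216] yaw 0.2879 yaw now 0.1629
[-0.15771708 -0.26341805 -0.29818456]
```

```bash
python3 -m pendant '[[-0.004,-0.03,0,0.05],[-0.009,-0.065,0,0.12],[-0.014,-0.1,0,0.2],[-0.019,-0.135,0,0.288],[-0.024,-0.17,0,0.288],[-0.028,-0.2,0,0.288],[-0.032,-0.22,0.005,0.288],[-0.032,-0.229,0.012,0.288],[-0.032,-0.229,0.022,0.288],[-0.032,-0.229,0.022,0.288]]'
python3 -m pendant '[[0,0,0,0],[0,0,0,0],[0,0,0,0]]'
python3 - <<'E'
from h import *
go(454,14,120,-.125); s=monitor.observe(); print(s['position'],s['force'])
im,c,T=cam('wrist'); np.save('w2.npy',im); save(im,'w2.png')
im,c,T=cam('side'); np.save('s2.npy',im); save(im,'s2.png'); save(cv2.resize(im[150:350,180:480],None,fx=2.6,fy=2.6),'s2c.png')
E
```

```text
time_s: 4.73
position: [452.6, 14.8, 116.3]
tool_rot: [0.998, -0.062, -0.002, 0.0]
force: [-0.5, -0.7, -1.9]
width: 13.8
time_s: 4.98
position: [453.8, 13.9, 118.4]
tool_rot: [0.998, -0.063, 0.0, 0.0]
force: [0.6, 0.1, -1.0]
width: 13.9
row [ 0.0002 -0.0001 -0.0016] yaw -0.0011 yaw now -0.1261
[453.79931652  13.91343993 118.41969023] [ 0.63548375  0.08309243 -1.04257897]
```

View pics/w2.png

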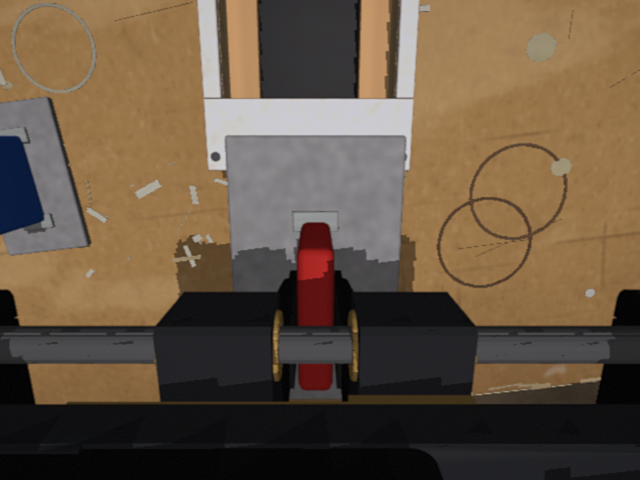

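View pics/s2c.png

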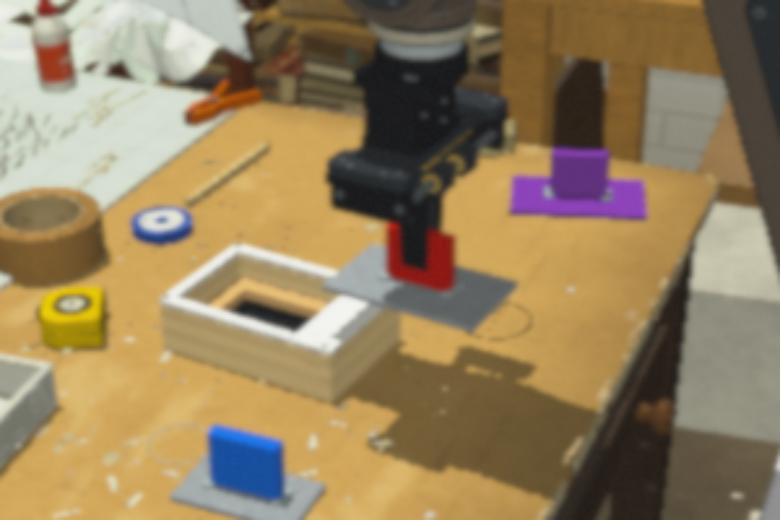

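Pictures 5-6: the hatch is held level with its far edge at (227-406,136) over the lip. The lip's inner edge is at row 98, from columns 205 to 413. I refine the plinth pose from that edge and the hatch's position in the grip.

```bash
cat > m2.py <<'E'
from h import *
im=np.load('w2.npy'); c=eyes.get_calibration('wrist'); s=monitor.observe()
M=R.from_quat(s['tool_rot']).as_matrix();T=np.eye(4); T[:3,:3]=M; T[:3,3]=s['position']; T=T@np.array(c['mount'])
for n,pts,z in(('lip',[(205,98),(413.5,98)],52),('hatch far edge',[(227,136),(406,136)],99.4)):
    P=np.array([ray(c,T,u,v,z) for u,v in pts]); d=P[1]-P[0]; m=P.mean(0)
    print(n,m.round(1),'len',np.linalg.norm(d).round(1),'xdir ang',np.arctan2(d[0],-d[1]).round(4), 'tool rel',(M.T@(m-s['position'])).round(1))
    ang=np.arctan2(d[0],-d[1]); 
    if n=='lip': print('plinth ctr',(m[:2]+48*np.array([np.cos(ang),np.sin(ang)])).round(1))
E
python3 m2.py; python3 - <<'E'
import numpy as np
im=np.load('w2.npy').astype(int).sum(2)
print('row90',[(i,im[90,i]) for i in list(range(192,216,2))+list(range(404,424,2))]); print('row110',[(i,im[110,i]) for i in list(range(198,214,2))+list(range(404,420,2))])
print('col290',[(i,im[i,290]) for i in range(90,106)],[(i,im[i,270]) for i in range(130,142)])
E
```

```text
lip [544.1   4.5  52. ] len 116.8 xdir ang -0.1277 tool rel [90.8 -1.9 66.6]
plinth ctr [591.7  -1.6]
hatch far edge [523.3   3.2  99.4] len 82.1 xdir ang -0.1277 tool rel [70.3  2.  19.2]
row90 [(192, np.int64(346)), (194, np.int64(344)), (196, np.int64(338)), (198, np.int64(344)), (200, np.int64(343)), (202, np.int64(370)), (204, np.int64(583)), (206, np.int64(599)), (208, np.int64(596)), (210, np.int64(598)), (212, np.int64(598)), (214, np.int64(600)), (404, np.int64(601)), (406, np.int64(605)), (408, np.int64(603)), (410, np.int64(604)), (412, np.int64(595)), (414, np.int64(418)), (416, np.int64(384)), (418, np.int64(386)), (420, np.int64(390)), (422, np.int64(389))]
row110 [(198, np.int64(333)), (200, np.int64(339)), (202, np.int64(330)), (204, np.int64(430)), (206, np.int64(606)), (208, np.int64(606)), (210, np.int64(609)), (212, np.int64(610)), (404, np.int64(610)), (406, np.int64(612)), (408, np.int64(612)), (410, np.int64(616)), (412, np.int64(523)), (414, np.int64(380)), (416, np.int64(387)), (418, np.int64(382))]
col290 [(90, np.int64(153)), (91, np.int64(156)), (92, np.int64(153)), (93, np.int64(146)), (94, np.int64(151)), (95, np.int64(151)), (96, np.int64(141)), (97, np.int64(147)), (98, np.int64(324)), (99, np.int64(566)), (100, np.int64(616)), (101, np.int64(611)), (102, np.int64(608)), (103, np.int64(607)), (104, np.int64(606)), (105, np.int64(609))] [(130, np.int64(609)), (131, np.int64(609)), (132, np.int64(611)), (133, np.int64(616)), (134, np.int64(587)), (135, np.int64(438)), (136, np.int64(345)), (137, np.int64(360)), (138, np.int64(389)), (139, np.int64(396)), (140, np.int64(398)), (141, np.int64(400))]
```

```bash
python3 -m pendant '[[0,-0.002,0.015,0],[0,-0.002,0.03,0],[0,-0.002,0.036,0],[0,-0.002,0.04,0],[0,-0.002,0.043,0],[0,-0.002,0.046,0],[0,-0.002,0.049,0],[0,-0.002,0.052,0],[0,-0.002,0.055,0],[0,-0.002,0.056,0]]'
python3 -m pendant '[[0,0,0,0],[0,0,0,0]]'
python3 -m pendant '[[0,0,-0.02,0],[0,0,-0.05,0],[0,0,-0.07,0],[0,0,-0.07,0],[0,0,-0.07,0]]'
python3 - <<'E'
from h import *
s=monitor.observe(); print(s['position'],s['force'])
im,c,T=cam('side'); np.save('s3.npy',im); save(cv2.resize(im[150:350,180:480],None,fx=2.6,fy=2.6),'s3c.png')
im,c,T=cam('wrist'); np.save('w3.npy',im);save(im,'w3.png')
P=s['position']; print('side uv of TCP, and hatch grasp', proj(*[(eyes.get_calibration('side')),np.array(eyes.get_calibration('side')['T'])],P))
E
```

```text
time_s: 5.92
position: [452.0, 16.5, 63.0]
tool_rot: [0.998, -0.063, -0.002, 0.0]
force: [-11.4, 0.8, 14.4]
width: 13.7
time_s: 6.08
position: [452.0, 16.5, 63.0]
tool_rot: [0.998, -0.063, -0.002, 0.0]
force: [-9.9, 0.8, 8.8]
width: 13.7
time_s: 6.5
position: [454.2, 16.4, 133.4]
tool_rot: [0.998, -0.063, 0.001, 0.0]
force: [-0.2, 0.4, -2.6]
width: 13.8
[454.243572    16.36560971 133.38423606] [-0.24213563  0.39182648 -2.5587152 ]
side uv of TCP, and hatch grasp (np.float64(341.02176903742037), np.float64(244.91738459273432))
```

View pics/s3c.png

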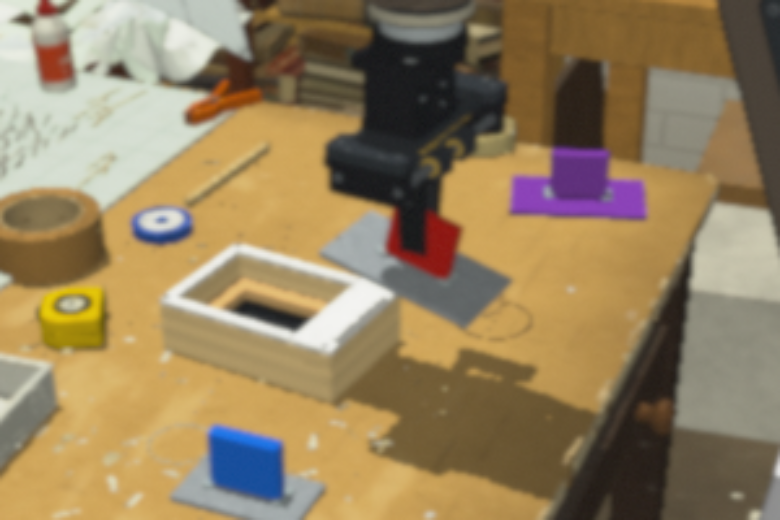

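Picture 7: the hatch is tilted, lip end low at crop (465,325) and far end high at (322,252). I find the corners by casting rays onto the vertical plane of the hatch's near side face.

```bash
cat > m3.py <<'E'
from h import *
c=eyes.get_calibration('side'); T=np.array(c['T']); s=monitor.observe(); a=-.1265
ex=np.array([np.cos(a),np.sin(a),0]); ey=np.array([-np.sin(a),np.cos(a),0]); g=s['position']+[0,0,19]
def side(u,v,off):
    d=T[:3,:3]@np.array([(u-c['cx'])/c['fx'],(v-c['cy'])/c['fy'],1]); o=T[:3,3]-g
    p=o+d*(off-o@ey)/(d@ey); return np.array([p@ex,p[2]])
im=np.load('s3.npy'); g8=cv2.cvtColor(im,cv2.COLOR_RGB2GRAY)
Q=[(180+u/2.6,150+v/2.6) for u,v in[(465,327),(322,252)]]
co=cv2.cornerSubPix(g8,np.array(Q,np.float32).reshape(-1,1,2),(3,3),(-1,-1),(3,20,.01)).reshape(-1,2)
for q in(Q,co):
    n,f=[side(u,v,42) for u,v in q]; d=f-n; print(np.round(q,1).tolist(),n.round(1),f.round(1),'len',np.linalg.norm(d).round(1),'tilt deg',np.degrees(np.arctan2(d[1],d[0])).round(1))
for t in(15,17,19,21):
    r=np.radians(t); A=np.array([[np.cos(r),-np.sin(r)],[np.sin(r),np.cos(r)]]); print(t,'near bot',(A@[-70,-44]).round(1),'far bot',(A@[70,-44]).round(1),'far top',(A@[70,-38]).round(1))
go(591.5,-1,133,a)
E
python3 m3.py
```

```text
[[358.8, 275.8], [303.8, 246.9]] [-64.1 -52.6] [ 67.8 -20.1] len 135.8 tilt deg 13.8
[[357.3999938964844, 276.70001220703125], [303.79998779296875, 246.89999389648438]] [-60.8 -55.9] [ 67.8 -20.1] len 133.4 tilt deg 15.6
15 near bot [-56.2 -60.6] far bot [ 79.  -24.4] far top [ 77.4 -18.6]
17 near bot [-54.1 -62.5] far bot [ 79.8 -21.6] far top [ 78.1 -15.9]
19 near bot [-51.9 -64.4] far bot [ 80.5 -18.8] far top [ 78.6 -13.1]
21 near bot [-49.6 -66.2] far bot [ 81.1 -16. ] far top [ 79.  -10.4]
row [ 1.392e-01  1.000e-04 -1.200e-03] yaw 0.0012 yaw now -0.1253
```

View pics/w3.png

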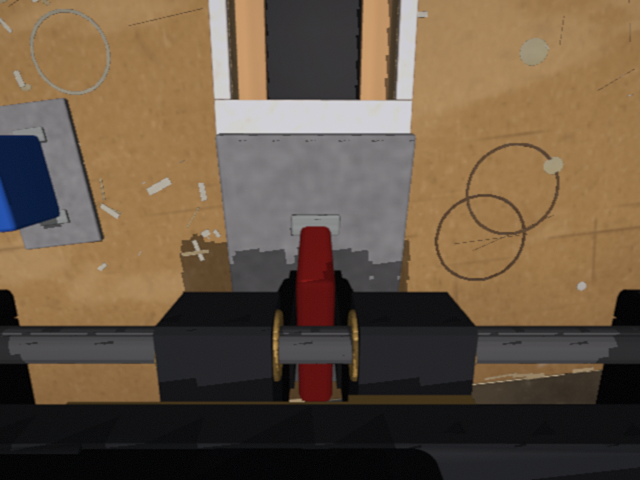

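Picture 8 (wrist): the tilted hatch's far edge runs (218-413,134), laterally centred on the plinth rim (210-417). The tilt is about 15-17°, inside the workable 12-20° window. Next I move over the opening.

```bash
python3 -m pendant '[[0.015,0,0,0],[0.035,0,0,0],[0.06,0,0,0],[0.085,0,0,0],[0.11,0,0,0],[0.13,0,0,0],[0.147,0,0,0],[0.157,0,0,0.001],[0.157,0,0,0.001],[0.157,0,0,0.001]]'
python3 - <<'E'
from h import *
c=eyes.get_calibration('wrist'); Mt=np.array(c['mount'])
for n,(u0,u1,v) in dict(flat=(227,406,136),tilt=(218,413,134)).items():
    D=c['fx']*84/(u1-u0); p=Mt@np.array([((u0+u1)/2-c['cx'])/c['fx']*D,(v-c['cy'])/c['fy']*D,D,1]); print(n,'far top edge rel grasp (x,y,up)',p[:2].round(1),(-p[2]-19).round(1))
im,c,T=cam('side'); np.save('s4.npy',im); save(cv2.resize(im[150:350,180:480],None,fx=2.6,fy=2.6),'s4c.png')
s=monitor.observe(); print(s['position'],s['force']); go(609.4,-3.3,70.5,-.1265)
E
```

```text
time_s: 7.43
position: [608.8, -3.1, 130.7]
tool_rot: [0.998, -0.063, -0.001, -0.0]
force: [-0.3, -0.0, -0.9]
width: 13.9
flat far top edge rel grasp (x,y,up) [70.3  2. ] -42.6
tilt far top edge rel grasp (x,y,up) [71.2  1.6] -26.9
[608.49281074  -3.02505869 131.11775034] [ 0.6515366   0.42359682 -0.79444464]
row [0.0011 0.0002 0.0606] yaw 0.0003 yaw now -0.1262
```

View pics/s4c.png

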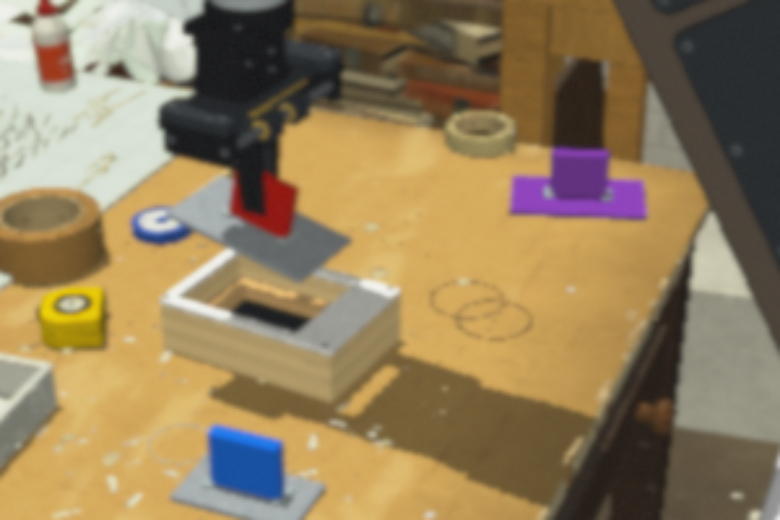

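Picture 9: the tilted hatch is above the opening, low end at crop (298,280), high end at (173,213). I measure again, using the flat-held view as a bias check.

```bash
cat > m4.py <<'E'
from m3 import *
print('----')
def rep(n,pos,Q):
    global g
    import m3; m3.g=np.array(pos)+[0,0,19]
    P=[side(180+u/2.6,150+v/2.6,42) for u,v in Q]; d=P[1]-P[0]; print(n,[p.round(1).tolist() for p in P],'len',np.linalg.norm(d).round(1),'tilt',np.degrees(np.arctan2(d[1],d[0])).round(1))
rep('flat: near bot, far top',(453.8,13.9,118.4),[(471,329),(326,284)])
rep('tilt1',(454.2,16.4,133.4),[(465,327),(321,252)])
rep('tilt2',(608.5,-3,131.1),[(299,281),(173,212)])
E
python3 m4.py | sed -n '/----/,$p'
python3 - <<'E'
import numpy as np,cv2
a=[np.load(f'{n}.npy') for n in('s2','s3','s4')]
b=[a[0][245:285,295:385],a[1][235:285,295:385],a[2][215:265,240:325]]
b=[cv2.resize(x,(400,280),interpolation=cv2.INTER_NEAREST) for x in b]
o=np.vstack([np.hstack(b[:2]),np.hstack([b[2],b[2]*0])])
cv2.imwrite('pics/cmp.png',o[...,::-1])
E
```

```text
----
flat: near bot, far top [[-68.9, -41.1], [65.7, -37.6]] len 134.6 tilt 1.5
tilt1 [[-64.9, -54.1], [67.9, -21.9]] len 136.7 tilt 13.6
tilt2 [[-65.1, -52.9], [62.0, -19.9]] len 131.3 tilt 14.6
```

View pics/cmp.png

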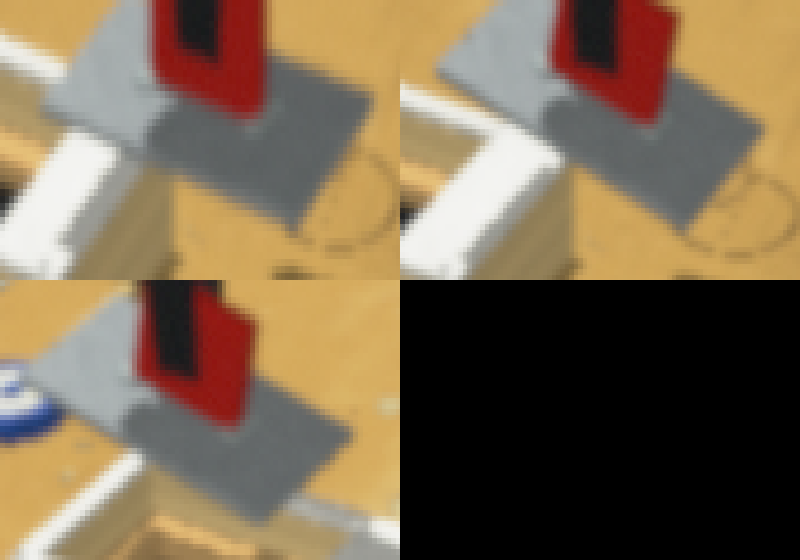

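Picture 10 (enlarged comparison): the tilt is about 13°, and the hatch slipped about 7 mm toward the lip end and about 3 mm up in the grip. So the near bottom corner sits at (-66,-57) from the grasp and the far bottom at (70,-26). At grasp height 87 that leaves about 6 mm margin at the ledge, lip and rim. I lower there.

```bash
python3 -m pendant '[[0.006,0,0.006,0],[0.006,0,0.016,0],[0.006,0,0.028,0],[0.006,0,0.04,0],[0.006,0,0.05,0],[0.006,0,0.058,0],[0.006,0,0.063,0],[0.006,0,0.063,0],[0.006,0,0.063,0]]'
python3 - <<'E'
from h import *
im,c,T=cam('side'); np.save('s5.npy',im); save(cv2.resize(im[180:310,200:380],None,fx=4,fy=4),'s5c.png')
s=monitor.observe(); print(s['position'],s['force'])
E
```

```text
time_s: 8.23
position: [615.5, -3.9, 69.3]
tool_rot: [0.998, -0.063, -0.0, 0.0]
force: [-0.1, -0.0, -1.9]
width: 13.9
[615.69420973  -3.89763174  69.66563772] [-0.48842798 -0.33858558 -0.06877597]
```

View pics/s5c.png

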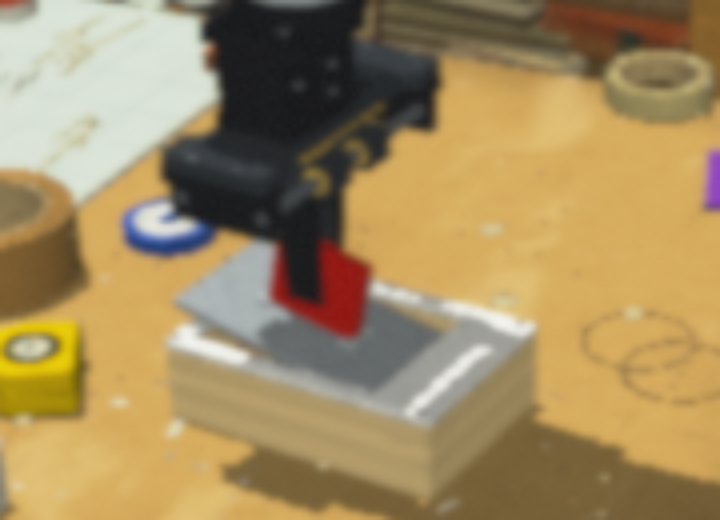

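Picture 11: the low end is inside the opening next to the lip, the far end is above the far rim, and there is no contact force. I slide it under the lip.

```bash
python3 -m pendant '[[-0.003,0,0.001,0],[-0.007,0,0.0015,0],[-0.011,0,0.0015,0],[-0.015,0,0.0015,0],[-0.019,0,0.0015,0],[-0.023,0,0.0015,0],[-0.027,0,0.0015,0],[-0.027,0,0.0015,0]]'
python3 -m pendant '[[0,0,0,0]]'
```

```text
time_s: 8.95
position: [587.9, -0.4, 68.0]
tool_rot: [0.998, -0.063, -0.0, 0.0]
force: [0.6, 0.1, -0.7]
width: 13.7
time_s: 9.03
position: [588.6, -0.5, 68.0]
tool_rot: [0.998, -0.063, 0.0, 0.0]
force: [0.1, 0.2, -1.0]
width: 13.8
```

```bash
python3 -m pendant '[[0,0,0.003,0],[0,0,0.006,0],[0.002,0,0.008,0],[0.0035,0,0.0105,0],[0.005,0,0.013,0],[0.007,0,0.0155,0],[0.0085,0,0.0175,0],[0.0095,0,0.019,0],[0.0095,0,0.019,0]]'
python3 - <<'E'
from h import *
im,c,T=cam('side'); np.save('s6.npy',im)
im,c,T=cam('wrist'); np.save('w6.npy',im); c2=cv2.resize(np.load('s6.npy')[180:310,200:380],(554,400)); save(np.hstack([c2,cv2.resize(im[:300],(246,115)) if 0 else np.zeros((400,1,3),np.uint8)]),'s6c.png')
E
python3 -m pendant '[[0,0,0.002,0],[0.001,0,0.003,0],[0.001,0,0.003,0]]'
```

```text
time_s: 9.78
position: [598.8, -1.8, 48.9]
tool_rot: [0.998, -0.063, 0.0, 0.0]
force: [1.0, -0.3, 4.1]
width: 13.7
time_s: 10.13
position: [600.2, -2.0, 46.3]
tool_rot: [0.998, -0.063, 0.001, 0.0]
force: [3.3, 0.1, 6.7]
width: 13.7
```

```bash
python3 -m pendant '[[0.0005,0,0.001,0],[0.001,0,0.0015,0],[0.001,0,0.0015,0]]'
python3 - <<'E'
from h import *
im,c,T=cam('wrist'); np.save('w7.npy',im); c=eyes.get_calibration('wrist')
# panel far edge / +x end in wrist view: column profile
g=im.astype(int).sum(2)
for col in (260,280,370): print(col,[int(x) for x in g[40:300:6,col]])
E
```

```text
time_s: 10.38
position: [601.1, -2.1, 44.9]
tool_rot: [0.998, -0.063, 0.001, 0.0]
force: [2.9, -0.5, 6.0]
width: 14.1
260 [339, 342, 336, 344, 349, 349, 347, 343, 338, 331, 334, 340, 342, 582, 580, 589, 597, 223, 228, 336, 386, 392, 390, 376, 384, 404, 401, 382, 393, 386, 373, 372, 381, 385, 387, 362, 214, 216, 215, 219, 210, 207, 82, 44]
280 [340, 337, 335, 258, 348, 357, 360, 358, 348, 336, 342, 343, 331, 598, 591, 577, 583, 231, 238, 349, 384, 394, 401, 404, 388, 377, 370, 376, 382, 383, 383, 375, 389, 380, 375, 368, 210, 217, 206, 214, 211, 86, 18, 26]
370 [329, 340, 333, 347, 356, 374, 369, 349, 341, 347, 364, 369, 360, 596, 589, 585, 595, 224, 238, 338, 389, 381, 382, 382, 397, 392, 391, 388, 373, 367, 368, 369, 361, 378, 382, 374, 379, 369, 215, 214, 213, 212, 80, 46]
```

```bash
python3 - <<'E'
from h import *
im=np.load('w7.npy'); g=im.astype(int).sum(2); c=eyes.get_calibration('wrist'); Mt=np.array(c['mount'])
for r in (150,162,170,200): print(r,'L',[int(x) for x in g[r,190:250:3]],'R',[int(x) for x in g[r,380:450:3]])
print('col300',[(i,int(g[i,300])) for i in range(136,166)])
s=monitor.observe(); z0=s['position'][2]
# predicted panel far-top-edge row/cols for flat & tilts about near-bottom contact, plinth x=-69,z=24
I=np.linalg.inv(Mt)
for t in (0,2,4,6):
    r=np.radians(t); X=(601.1-591.5)*.992+.14
    fx=-69+140*np.cos(r)-6*np.sin(r)-X; fz=24+140*np.sin(r)+6*np.cos(r)-z0
    o=[]
    for y in(-42,42):
        q=I@np.array([fx,y,-fz,1]); o.append((round(c['fx']*q[0]/q[2]+c['cx'],1),round(c['fy']*q[1]/q[2]+c['cy'],1)))
    print(t,o)
E
```

```text
150 L [261, 227, 150, 155, 162, 160, 219, 233, 231, 226, 253, 284, 296, 409, 412, 258, 237, 237, 237, 235] R [408, 342, 230, 233, 232, 233, 231, 230, 278, 284, 400, 251, 228, 161, 158, 145, 150, 205, 227, 571, 598, 597, 595, 598]
162 L [400, 271, 164, 150, 150, 173, 315, 426, 424, 426, 425, 389, 389, 390, 390, 379, 379, 379, 383, 386] R [387, 384, 385, 382, 382, 389, 391, 396, 397, 383, 425, 361, 228, 161, 154, 144, 148, 228, 339, 597, 600, 600, 599, 598]
170 L [475, 227, 204, 168, 159, 174, 249, 440, 434, 435, 436, 393, 374, 392, 386, 387, 393, 401, 401, 407] R [377, 384, 397, 403, 408, 409, 407, 403, 387, 386, 437, 384, 215, 162, 151, 150, 170, 218, 422, 601, 595, 594, 594, 591]
200 L [592, 379, 306, 155, 161, 166, 174, 368, 434, 434, 431, 432, 333, 370, 376, 384, 389, 379, 371, 376] R [383, 386, 395, 390, 378, 365, 370, 374, 326, 418, 406, 220, 160, 159, 147, 153, 221, 307, 597, 600, 600, 595, 592, 590]
col300 [(136, 594), (137, 598), (138, 584), (139, 501), (140, 368), (141, 253), (142, 227), (143, 232), (144, 234), (145, 237), (146, 240), (147, 239), (148, 237), (149, 238), (150, 237), (151, 229), (152, 213), (153, 288), (154, 346), (155, 372), (156, 390), (157, 389), (158, 387), (159, 389), (160, 388), (161, 389), (162, 392), (163, 393), (164, 399), (165, 401)]
0 [(np.float64(219.6), np.float64(156.7)), (np.float64(404.6), np.float64(156.4))]
2 [(np.float64(217.0), np.float64(158.0)), (np.float64(407.0), np.float64(157.6))]
4 [(np.float64(214.4), np.float64(159.7)), (np.float64(409.4), np.float64(159.4))]
6 [(np.float64(211.7), np.float64(161.9)), (np.float64(412.0), np.float64(161.6))]
```

The far edge measures 185 px wide (cols 223-408, row ~154). A flat hatch predicts 185 px at row 156.7, so it is lying flat. I release with a limited opening, since the fingertips are below the rim, and then lift.

```bash
python3 -m pendant '[[0,0,0,0],[0,0,0,0],[0,0,0,0],[0,0,0,0],[0,0,0,0],[0,0,0,0]]' 0.6
python3 -m pendant '[[0,0,-0.005,0],[0,0,-0.015,0],[0,0,-0.03,0],[0,0,-0.05,0],[0,0,-0.075,0],[0,0,-0.1,0],[-0.03,0,-0.12,0],[-0.06,0,-0.13,0],[-0.06,0,-0.13,0],[-0.06,0,-0.13,0]]'
python3 - <<'E'
from h import *
im,c,T=cam('wrist'); np.save('w8.npy',im); s,_,_=cam('side'); np.save('s8.npy',s)
o=np.hstack([cv2.resize(im[:330],(440,320))[:, :],cv2.resize(s[180:310,200:346],(359,320))]); save(o,'f.png'); st=monitor.observe(); print(st['position'],st['force'],st['width'],st['time_s'])
E
```

```text
time_s: 10.93
position: [600.1, -2.0, 44.3]
tool_rot: [0.998, -0.063, -0.0, 0.0]
force: [0.5, 0.4, 0.0]
width: 37.4
time_s: 11.77
position: [540.1, 5.8, 176.4]
tool_rot: [0.998, -0.063, 0.001, 0.0]
force: [0.4, 0.5, 0.0]
width: 38.0
[541.17556961   5.51870667 175.01047946] [-0.07916637  0.41194852 -0.02208371] 37.898022848676234 11.8667
```

View pics/f.png

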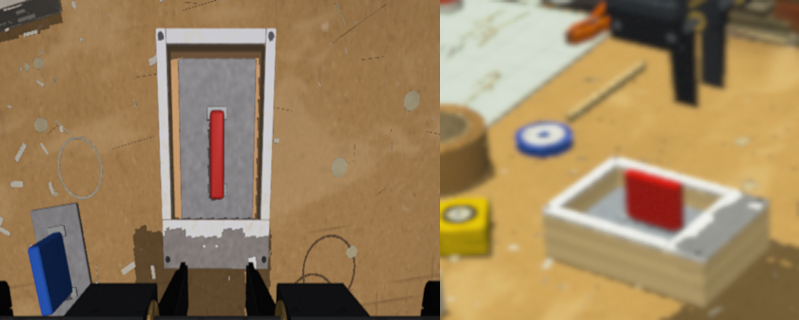

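Picture 12 (the last): the hatch lies inside the rim with one end under the lip and the rib upright; the gripper is clear. I finish with a numeric check.

```bash
python3 - <<'E'
from h import *
im=np.load('w8.npy'); c=eyes.get_calibration('wrist'); s=monitor.observe()
T=np.eye(4); T[:3,:3]=R.from_quat(s['tool_rot']).as_matrix(); T[:3,3]=s['position']; T=T@np.array(c['mount'])
a=-.1265; e=np.array([[np.cos(a),np.sin(a)],[-np.sin(a),np.cos(a)]])
h=cv2.cvtColor(im,cv2.COLOR_RGB2HSV); m=(((h[...,0]<8)|(h[...,0]>172))&(h[...,1]>150)&(h[...,2]>120)).astype(np.uint8); m[:80]=0;m[230:]=0
k=max(cv2.findContours(m,0,cv2.CHAIN_APPROX_NONE)[0],key=cv2.contourArea)
r=cv2.minAreaRect(np.array([e@ray(c,T,u,v,80)[:2] for u,v in k[:,0]],np.float32)); print('rib in plinth axes',r)
# view px -> image px
f=lambda u,v:(u*640/440,v*330/320)
for n,pts,z in(('rim far corners',[(158,30),(275,30)],52),('lip inner edge',[(161,219),(272,219)],52),('panel far corners',[(180,58),(256,58)],30),('panel at lip',[(179,216),(257,216)],30)):
    P=np.array([e@ray(c,T,*f(*p),z)[:2] for p in pts]); print(n,P.round(1).tolist(),P.mean(0).round(1),'w',np.linalg.norm(P[1]-P[0]).round(1))
cs=eyes.get_calibration('side'); Ts=np.array(cs['T'])
# rib top edge in side view: expected height of rib top corners
S=np.load('s8.npy'); hs=cv2.cvtColor(S,cv2.COLOR_RGB2HSV); ms=(((hs[...,0]<8)|(hs[...,0]>172))&(hs[...,1]>150)).astype(np.uint8); ms[:230]=0; ms[290:]=0; ms[:,:260]=0; ms[:,330:]=0
k=max(cv2.findContours(ms,0,cv2.CHAIN_APPROX_NONE)[0],key=cv2.contourArea); print('side red quad',cv2.approxPolyDP(k,3,True)[:,0].tolist())
ctr=np.array(e.T@np.array(r[0]))
for dx,z in((30,80),(-30,80),(30,30),(-30,30)): 
    w=e.T@(np.array(r[0])+[dx,7]); print(dx,z,np.round(proj(cs,Ts,[w[0],w[1],z]),1))
st,_,_=cam('top'); ht=cv2.cvtColor(st,cv2.COLOR_RGB2HSV); 
for n,i in(('start',np.load('top0.npy')),('now',st)):
    hh=cv2.cvtColor(i,cv2.COLOR_RGB2HSV)[205:270,170:215]; v,u=np.nonzero((hh[...,0]>100)&(hh[...,0]<125)&(hh[...,1]>120)); print('blue',n,u.mean()+170 if len(u) else None,v.mean()+205 if len(v) else None)
E
```

```text
rib in plinth axes ((591.0641479492188, 72.22771453857422), (12.209250450134277, 57.66878890991211), 89.59829711914062)
rim far corners [[674.3, 129.2], [674.2, 15.6]] [674.3  72.4] w 113.6
lip inner edge [[541.1, 133.2], [540.9, 12.0]] [541.   72.6] w 121.2
panel far corners [[660.2, 111.2], [660.1, 30.5]] [660.1  70.9] w 80.6
panel at lip [[538.6, 116.6], [538.5, 25.2]] [538.6  70.9] w 91.4
side red quad [[275, 250], [277, 266], [296, 272], [297, 255]]
30 80 [273.6 249.1]
-30 80 [295.7 255.3]
30 30 [274.6 267.9]
-30 30 [296.4 274.4]
blue start 182.50920245398774 235.41717791411043
blue now 180.16666666666666 224.66666666666666
```

The side-view rib corners match a level pose within 1-2 px, and the lateral offset is small. My eyeballed panel widths are inconsistent, though, so I measure edges properly in the last wrist image, and read the blue rib again since the arm may have covered it in the top view.

```bash
python3 - <<'E'
from h import *
im=np.load('w8.npy'); c=eyes.get_calibration('wrist'); s=monitor.observe()
T=np.eye(4); T[:3,:3]=R.from_quat(s['tool_rot']).as_matrix(); T[:3,3]=s['position']; T=T@np.array(c['mount'])
h=cv2.cvtColor(im,cv2.COLOR_RGB2HSV).astype(int); S,V=h[...,1],h[...,2]
panel=(S<45)&(V>90)&(V<170)
for v in(66,80,100,120,150,180,210,218):
    row=panel[v,235:400]; u=np.nonzero(row)[0]+235
    w=np.nonzero((S[v,200:420]<45)&(V[v,200:420]>170))[0]+200
    L,Rr=u.min(),u.max()+1; print(v,'panel',L,Rr,'mm@30',np.linalg.norm(ray(c,T,L,v,30)-ray(c,T,Rr,v,30)).round(1),'rim',w.min(),w.max()+1,'mm@52',np.linalg.norm(ray(c,T,w.min(),v,52)-ray(c,T,w.max()+1,v,52)).round(1))
print(panel[:,300].nonzero()[0][[0]], [(i,int(V[i,290])) for i in range(24,64,2)],[(i,int(V[i,290])) for i in range(216,232)])
# blue rib (top z=56) in this wrist view
h8=cv2.cvtColor(im,cv2.COLOR_RGB2HSV); m=((h8[...,0]>100)&(h8[...,0]<128)&(h8[...,1]>120)).astype(np.uint8); m[:,150:]=0
k=max(cv2.findContours(m,0,1)[0],key=cv2.contourArea); M=cv2.moments(k); print('blue centroid',ray(c,T,M['m10']/M['m00'],M['m01']/M['m00'],35).round(0))
E
```

```text
66 panel 242 386 mm@30 105.2 rim 218 400 mm@52 123.7
80 panel 242 386 mm@30 106.1 rim 229 399 mm@52 116.5
100 panel 243 385 mm@30 105.9 rim 230 398 mm@52 116.5
120 panel 244 384 mm@30 105.6 rim 231 397 mm@52 116.5
150 panel 245 383 mm@30 106.0 rim 233 396 mm@52 116.5
180 panel 247 382 mm@30 105.7 rim 234 394 mm@52 116.5
210 panel 235 380 mm@30 115.7 rim 236 393 mm@52 116.5
218 panel 248 380 mm@30 105.8 rim 236 393 mm@52 117.1
[44] [(24, 157), (26, 154), (28, 158), (30, 201), (32, 201), (34, 202), (36, 202), (38, 202), (40, 202), (42, 205), (44, 162), (46, 70), (48, 65), (50, 64), (52, 71), (54, 104), (56, 107), (58, 107), (60, 113), (62, 139)] [(216, 132), (217, 133), (218, 135), (219, 136), (220, 139), (221, 140), (222, 141), (223, 136), (224, 113), (225, 82), (226, 123), (227, 196), (228, 209), (229, 211), (230, 212), (231, 211)]
blue centroid [521. 207.  35.]
```

```bash
python3 - <<'E'
from h import *
im=np.load('w8.npy'); c=eyes.get_calibration('wrist'); s=monitor.observe()
T=np.eye(4); T[:3,:3]=R.from_quat(s['tool_rot']).as_matrix(); T[:3,3]=s['position']; T=T@np.array(c['mount'])
a=-.1265; e=np.array([[np.cos(a),np.sin(a)],[-np.sin(a),np.cos(a)]])
S=cv2.cvtColor(im,cv2.COLOR_RGB2HSV)[...,1].astype(int)
for v in(70,90,130,170,200,215):
    L=290
    while S[v,L]<60: L-=1
    Q=345
    while S[v,Q]<60: Q+=1
    P=[e@ray(c,T,u,v,30)[:2] for u in(L+1,Q)]; print(v,L+1,Q,'w',np.linalg.norm(P[1]-P[0]).round(1),'mid',((P[0]+P[1])/2).round(1))
for n,v,z in(('rim outer far',29,52),('rim inner far',44.5,52),('panel far top',61.5,30),('lip edge',226,52)): print(n,(e@ray(c,T,312,v,z)[:2]).round(1))
E
```

```text
70 259 372 w 82.8 mid [653.  72.]
90 260 371 w 82.3 mid [639.2  72. ]
130 261 370 w 82.7 mid [610.6  72. ]
170 263 369 w 82.5 mid [580.6  71.7]
200 264 368 w 82.4 mid [557.   71.7]
215 264 367 w 82.4 mid [544.9  72.1]
rim outer far [675.2  74.3]
rim inner far [665.8  74.3]
panel far top [658.8  74.5]
lip edge [540.9  74.8]
```

The panel width is constant along its length (82.4-82.8 mm against the z=30 plane), so it is level and at ledge height. It is centred within about 1 mm in x and y, so I hand in.

```bash
python3 -c "
from cell import order,monitor
s=monitor.observe(); print(s['time_s'],s['force'],s['width']); print(order.hand_in())"
```

```text
11.9167 [0.17900988 0.22429559 0.76222701] 37.879347439393285
the job is handed in; nothing more can be done
None
```

The red-gripped hatch is lying flat on the plinth's ledges with one end under the lip. The job was handed in at 11.9 s of the 40 s allowed.

**How it was done:** I pinched the red rib and tilted the hatch about 13° in the grip by pressing its far end on the outer edge of the lip. Then I slid the low end under the lip, lowered the other end, and let go with a limited opening so the fingers stayed inside the rim.

**Last checks from the wrist image:**
- **Position:** the panel is centred within about 1 mm in x and y.
- **Level:** its measured width is the same along its whole length (82.4–82.8 mm at ledge height), so it is level.
- **Gripper:** it had lifted clear, with about 0 N on the wrist.
- **Blue hatch:** it was found about 2 mm from where it started, within measuring error.

**Checks that disagreed:**
- **Slip in the grip:** the hatch slipped about 7 mm along and 3 mm up in the grip while tilting. I allowed for this in the later moves.
- **Panel widths:** my first widths, read by eye, were inconsistent. Measuring the edges in the image resolved that.
- **Blue rib, top view:** the last overhead check of the blue rib was unreliable, probably because the arm covered it. I relied on the wrist view instead.

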